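# Switch the dust suction to the felt wheel

### The job

The polisher is about to work on the large felt wheel, so all the dust suction must go there: with a fingertip, push the damper lever on the duct behind the large wheel fully open (in line with its duct), and push the damper lever on the duct behind the small wheel fully shut (square across its duct). Only push the levers from the side, gently, without gripping them or forcing them against their stops, and leave the loose things on the bench where they stand.

Things in the scene. Friction and masses are not known exactly. Their poses are not given: they have to be found in the camera images.
- station: fixed: orange polishing motor nearest the robot (180 mm high), a metal hood (x -113 to -56 mm, 200 mm high) behind each wheel, from each a grey duct, 80 mm in diameter, top at 160 mm, along +x at y = +130 mm (left) and -130 mm (right) to a cross trunk (x 205, 170 mm high). Origin: on the bench midway between the lever pivots; x along the ducts away from the motor, y to the left, z up
- big_wheel: the large cream hard-felt wheel, 110 mm in diameter and 28 mm thick, fixed on one of the motor's two spindles, left or right, at x = -125 mm, y = +130 or -130 mm in the station's frame; origin at its centre, 120 mm above the bench, axle along y. The duct straight behind it (same y) is its own
- small_wheel: the small wheel, 60 mm in diameter and 14 mm thick, fixed on the other spindle; origin at its centre, 120 mm above the bench, its axle along y
- left_lever (a joint): damper lever hinge, left duct. 0: lever square across its duct, pointing to the station's +y: shut. 1.571: in line with its duct, pointing to the station's +x (away from hood and wheel): open. At value q it points along (sin q, cos q) in the station's x, y: opening turns it clockwise from above. Rigid stops at both ends; stiff (0.3 N m, about 4 N at the grip), stays where left
- right_lever (a joint): damper lever hinge, right duct. 0: lever square across its duct, pointing to the station's +y: shut. 1.571: in line with its duct, pointing to the station's +x (away from hood and wheel): open. At value q it points along (sin q, cos q) in the station's x, y: opening turns it clockwise from above. Rigid stops at both ends; stiff (0.3 N m, about 4 N at the grip), stays where left
- left_grip (a point): middle of the round black grip sleeve of the left damper lever, on its centre line, 75 mm from the pivot, 195 mm above the bench. The lever is level: a steel flat 18 mm wide, 5 mm thick at the pivot, then the sleeve, 17 mm in diameter, 35 to 110 mm from the pivot; its centre line is 35 mm above the top of the duct
- right_grip (a point): middle of the round black grip sleeve of the right damper lever, on its centre line, 75 mm from the pivot, 195 mm above the bench. The lever is level: a steel flat 18 mm wide, 5 mm thick at the pivot, then the sleeve, 17 mm in diameter, 35 to 110 mm from the pivot; its centre line is 35 mm above the top of the duct
- left_pivot (a point): pivot of the left damper lever: on its vertical turning axis, 195 mm above the bench, at x = 0, y = +130 mm in the station's frame, straight above the left duct's centre line. A wing nut stands about 25 mm above it and a quarter-circle plate of 56 mm radius lies 15 mm below it
- right_pivot (a point): pivot of the right damper lever: on its vertical turning axis, 195 mm above the bench, at x = 0, y = -130 mm in the station's frame, straight above the right duct's centre line. A wing nut stands about 25 mm above it and a quarter-circle plate of 56 mm radius lies 15 mm below it
- jar: loose white lidded jar, 64 mm in diameter, 75 mm high, standing between the two ducts; origin at the centre of its underside
- bottle: loose white bottle, 54 mm in diameter, 165 mm high, standing left of the left duct; origin at the centre of its underside
- compound_bar: loose dark brown bar of polishing compound, 110 x 45 x 38 mm, lying right of the right duct; origin at the centre of its underside
- spare_wheel: loose spare felt wheel lying flat, 100 mm in diameter, 22 mm thick, right of the right duct; origin at the centre of its underside

How it is judged:
By the outcome, as a careful person would: the job done as asked, in the order asked, and still so for the second after the job is handed in, with the robot touching nothing.
It also fails if it takes over 48 s, if anything falls off the work surface, if the arm or the gripper's body presses on something with over 40 N, if the wrist force passes 120 N, or if a joint passes its speed limit or range.

### The arm

A 6-joint arm with a two-finger parallel gripper is mounted at the origin on the work surface. World frame = base frame: x ahead of the robot, y to its left, z up, the work surface at z = 0. Lengths are in mm, angles in rad, forces in N, time in s.
With the tool pointing down it reaches from about 325 to 875 mm from the base axis. Payload 4.4 kg.
Tool frame: the origin (TCP) lies midway between the tips of the shut fingers; the grasp point (between the pads) lies 19 mm behind it; z points along the fingers, y is the line along which they close (so a half turn about z gives the same grasp; the last joint's range is limited). The gripper opens to 85 mm and grips with 20 to 120 N. Pads are 22 mm wide; open, the fingers measure 114 mm over their backs; the gripper's body (76 mm by 85 mm) begins 54 mm behind the grasp point. The pads swing forward as they close: fully open they stand 13 mm farther back than shut.
Start: joints at [1.147, 0.207, 1.542, -0, 1.393, -0.15], TCP at [155.485, 553.581, 210.582] pointing down, gripper open.
Joint ranges: [-2.73, 2.73], [-0.86, 2.22], [0.23, 2.46], [-1.11, 4.25], [0.08, 2.63], [-2.82, 2.82]. Speed limits (rad/s): [2.79, 2.79, 3.14, 3.14, 3.14, 3.14].

### API

Orientations are given as a rotation vector (axis times angle).
In Python, from workcell import manip, optics gives the robot as it stands. The module is installed in compiled form; this text tells all that it offers.
- The arm moves only by the shell command python3 -m crank 'ROWS' [OPENING] [FORCE]. ROWS is JSON, a list of rows, each an object of numbers: "tx", "ty", "tz": the shift along the tool's x, y, z in m; "roll": the turn about the tool's z in rad. In form: [{"tx": .., "ty": .., "tz": .., "roll": ..}, ...]. A call has 1 to 10 rows; each row shifts and turns the commanded pose from where the row before left it, along the tool's axes as they then stand; what a row does not reach is not made up. A row lasts 1/10 s, in which the tool goes at most 50 mm and 8.59 degrees, less where a joint would pass 70% of its speed; a pose out of reach is approached as far as the arm can. A call is refused whole if a number of a shift passes 0.05 or a number of a turn 0.15, either way. A call with a gripper value outside its range is refused whole. OPENING is the closure, from 0 (fully open) to 1 (shut), set as the call begins (- or left out, the last holds). The fingers move at their own pace and stop on an object; FORCE is the grip in N (left out, the last holds). Time passes only in rows, so rows that do not move let the fingers close. It gives the time, the measured TCP pose, the force, the opening and the grip force at its end, in the units of the state.
- manip.read_state(): the state, without advancing time (a new reading comes with each control period).
- optics.snapshot(name): name is "scene" or "side" or "wrist"; returns the picture (480x640x3 uint8, red, green, blue); there is no depth.
- optics.camera_params(name): a dict with "vertical_fov" (degrees; the focal length in pixels is half the picture's height over the tangent of half this angle, whatever the lens; pixels are square), "cx", "cy" (the principal point, pixels), "extrinsics" (4x4, takes a point from camera to world coordinates). Camera axes: x right, y up, looking along -z (the intrinsics and any distortion apply to the point x, -y, -z); pixel columns grow to the right and rows downward; lengths in mm; the calibration is good to about 2 mm. A picture is of the moment at which its call begins: read the wrist's pose just before it. camera_params takes no time and is no camera call; for the wrist camera it gives the pose at the moment of the call.
- manip.finish_job(): hands the job in; it is judged then, once.
The state is a dict: "time_s": time; "qpos": joint angles; "qd": joint speeds; "effort": joint torques, N m; "ee_pos": TCP position; "orientation": TCP orientation; "wrist_force": force on the tool from outside, world axes, zero at the start; "moment": the same for the moment, N m; "gripper_width": finger opening in mm; "gripper_force": force on a finger pad.
Only numpy, scipy, OpenCV 4.12 (cv2) and the standard library are available. Lean on these libraries where they do the work, as an engineer would, in place of code of your own. Each camera call takes 0.05 s, during which the arm holds its last target. There are 200 camera calls.

## Working session

There is one attempt and no reset: what is moved stays moved. The work goes in short steps, Python scripts to look and compute and a shell command to move; the robot and the scene stay as the last step left them, time stands still between calls to the robot, and variables do not carry over. Pictures are saved under pics/ and viewed, at most 10 in all, crops included, and the job is handed in when it is done.

```bash
mkdir -p pics; python3 - <<'E'
from workcell import manip, optics
import cv2
s=manip.read_state(); print({k:s[k] for k in('time_s','ee_pos','orientation','wrist_force','gripper_width')})
for n in('scene','side','wrist'):
    p=optics.camera_params(n); print(n,p)
    cv2.imwrite(f'pics/{n}0.png',optics.snapshot(n)[:,:,::-1])
E
```

```text
{'time_s': 0.0, 'ee_pos': array([155.13327193, 552.8290041 , 209.4029959 ]), 'orientation': array([-0.42865517, -3.11153617,  0.00345936]), 'wrist_force': array([ 0.04409602,  0.02189935, -0.71751112]), 'gripper_width': 85.53398542488284}
scene {'vertical_fov': 42.73396174201362, 'cx': 303.40049287130074, 'cy': 242.5089944510499, 'extrinsics': array([[-8.88335145e-02, -6.64022667e-01,  7.42416665e-01,
         1.57556437e+03],
       [ 9.96038952e-01, -6.21205380e-02,  6.36195248e-02,
         9.98369854e+01],
       [ 3.87451607e-03,  7.45127463e-01,  6.66910828e-01,
         1.06341928e+03],
       [ 0.00000000e+00,  0.00000000e+00,  0.00000000e+00,
         1.00000000e+00]])}
side {'vertical_fov': 42.44389665393083, 'cx': 320.7885948795382, 'cy': 239.66295938348816, 'extrinsics': array([[ 7.89733696e-01,  4.38343986e-01, -4.29156429e-01,
        -7.70685032e+01],
       [-6.13214394e-01,  5.83472045e-01, -5.32473924e-01,
        -7.33810659e+02],
       [ 1.69940372e-02,  6.83677499e-01,  7.29586376e-01,
         1.19279035e+03],
       [ 0.00000000e+00,  0.00000000e+00,  0.00000000e+00,
         1.00000000e+00]])}
wrist {'vertical_fov': 69.39504420186462, 'cx': 320.0223861262386, 'cy': 240.05036985855108, 'extrinsics': array([[ 2.70556048e-01, -9.23060374e-01, -2.73420866e-01,
         8.49441636e+01],
       [ 9.62702919e-01,  2.58946389e-01,  7.84210303e-02,
         5.72396890e+02],
       [-1.58599951e-03, -2.84440350e-01,  9.58692428e-01,
         3.73164744e+02],
       [ 0.00000000e+00,  0.00000000e+00,  0.00000000e+00,
         1.00000000e+00]])}
```

View pics/scene0.png

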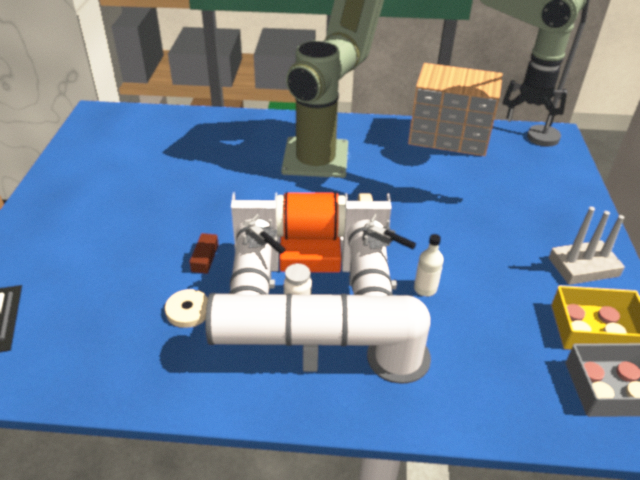

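View pics/side0.png

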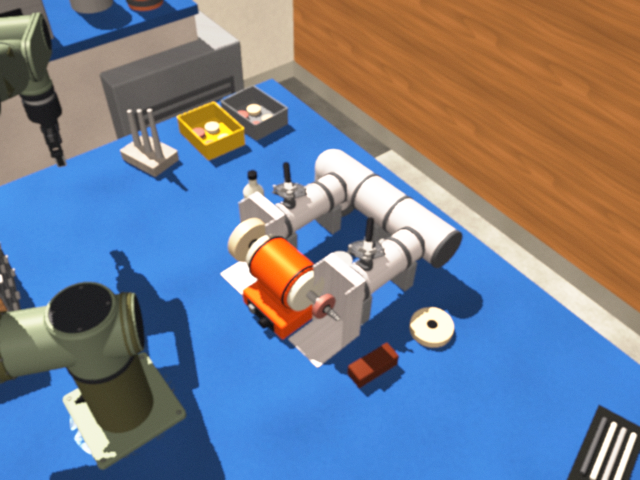

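The large cream wheel is at side-view (247,240), on the left (+y) spindle, and the small one is at (322,306) on the right. So the left lever should open and the right should shut. I'll zoom in on the levers next.

```bash
python3 - <<'E'
import cv2,numpy as np
a=cv2.imread('pics/scene0.png')[190:300,220:440]; b=cv2.imread('pics/side0.png')[150:280,220:440]
f=lambda i:cv2.resize(i,None,fx=3.4,fy=3.4,interpolation=cv2.INTER_CUBIC)
A,B=f(a),f(b)
out=np.vstack([A[:280],B[:320]]); print(out.shape)
cv2.imwrite('pics/z1.png',out)
E
```

```text
(600, 748, 3)
```

View pics/z1.png

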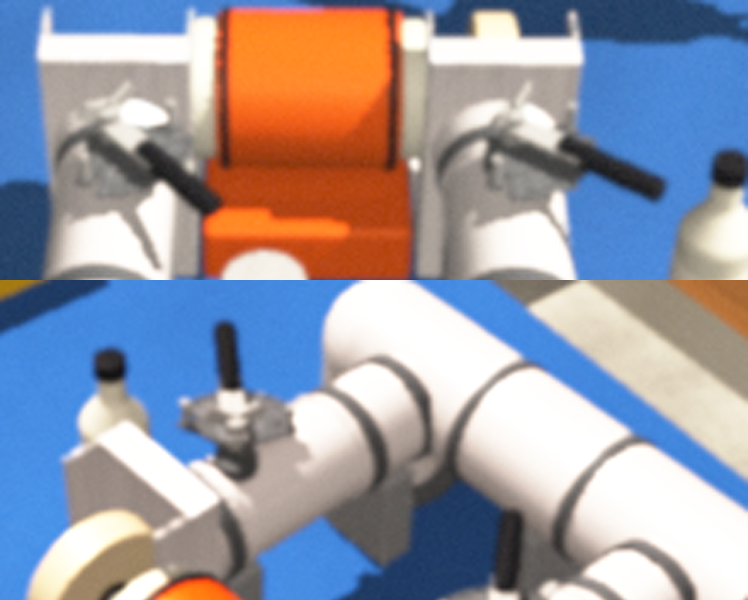

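```bash
cat >h.py <<'E'
import numpy as np
from workcell import manip, optics
def bp(n,u,v,z,p=None):
    p=p or optics.camera_params(n); f=240/np.tan(np.radians(p['vertical_fov']/2)); E=p['extrinsics']
    d=E[:3,:3]@np.array([(u-p['cx'])/f,-(v-p['cy'])/f,-1]); o=E[:3,3]
    return (o+d*(z-o[2])/d[2])[:2]
def proj(n,P,p=None):
    p=p or optics.camera_params(n); f=240/np.tan(np.radians(p['vertical_fov']/2)); E=p['extrinsics']
    c=E[:3,:3].T@(np.asarray(P,float)-E[:3,3]); return np.array([p['cx']+f*c[0]/-c[2],p['cy']+f*c[1]/c[2]])
E
python3 - <<'E'
from h import *
np.set_printoptions(precision=1,suppress=True)
m={'scene':{'L':((385.6,233.5),(414.2,245.6)),'R':((262.6,234.7),(283.2,250.9))},
'side':{'L':((288.2,180.9),(285.9,163.2)),'R':((369.4,239.7),(370.6,219.1))}}
for n in m:
  pv={}
  for s in 'LR':
    a,b=[bp(n,*q,195) for q in m[n][s]]; d=b-a; l=np.hypot(*d); d/=l
    pv[s]=b-110*d; print(n,s,a,b,'len',l,'dir',np.degrees(np.arctan2(d[1],d[0])),'piv',pv[s])
  v=pv['L']-pv['R']; print('dist',np.hypot(*v),'yaw',np.degrees(np.arctan2(-v[0],v[1])))
E
```

```text
scene L [563.2 191.2] [596.8 251. ] len 68.56704315447317 dir 60.7110396462187 piv [543. 155.]
scene R [591.9 -72.7] [639.  -22.7] len 68.63901056090289 dir 46.724177911240844 piv [ 563.5 -102.8]
dist 258.65136393808336 yaw 4.565777618467302
side L [566.4 196.2] [600.7 253.6] len 66.89268680478142 dir 59.1589619158202 piv [544.3 159.2]
side R [596.  -70.4] [640.6 -23.1] len 64.99941632693006 dir 46.668852172911485 piv [ 565.1 -103.2]
dist 263.17586879565175 yaw 4.518876090451924
```

```bash
cat >>h.py <<'E'
from scipy.spatial.transform import Rotation as R
PL=np.array([543.5,157]);PR=np.array([564,-103.])
def go(x,y,z,yaw):
    s=manip.read_state(); M=R.from_rotvec(s['orientation']).as_matrix(); d=M.T@(np.array([x,y,z])-s['ee_pos'])
    cur=np.degrees(np.arctan2(M[1,1],M[0,1]))
    print('t',round(s['time_s'],2),'pos',s['ee_pos'].round(1),'yaw',round(cur,1),'F',s['wrist_force'].round(1),'w',round(s['gripper_width'],1),'| tool shift mm',d.round(1),'roll',round(np.radians(cur-yaw),3),'tilt z',M[:,2].round(3))
def at(P,th,r,off):
    t=np.radians(th); return P+r*np.array([np.cos(t),np.sin(t)])+off*np.array([-np.sin(t),np.cos(t)])
E
python3 - <<'E'
from h import *
p=at(PL,60,85,36); print(p); go(*p,240,60)
print('bottle cap',bp('scene',435,239,165),bp('side',253,174,165))
E
```

```text
[554.82308546 248.61215932]
t 0.15 pos [155.2 553.  209.7] yaw 74.3 F [ 0.4 -0.1 -0.3] w 85.4 | tool shift mm [-467.  -185.1  -30.1] roll 0.25 tilt z [-0.001 -0.002 -1.   ]
bottle cap [536.70533127 303.05470749] [529.96290966 298.51171832]
```

```bash
python3 -m crank '[{"tx":-0.02,"ty":-0.008,"tz":-0.01},{"tx":-0.038,"ty":-0.015,"tz":-0.01},{"tx":-0.038,"ty":-0.015,"tz":-0.01},{"tx":-0.038,"ty":-0.015},{"tx":-0.038,"ty":-0.015},{"tx":-0.038,"ty":-0.015},{"tx":-0.038,"ty":-0.015},{"tx":-0.038,"ty":-0.015},{"tx":-0.038,"ty":-0.015},{"tx":-0.038,"ty":-0.015}]' 1 20
python3 -m crank '[{"tx":-0.038,"ty":-0.015},{"tx":-0.038,"ty":-0.015},{"tx":-0.029,"ty":-0.012},{"roll":0.125},{"roll":0.125},{}]' 
python3 - <<'E'
from h import *
import cv2
go(*at(PL,60,85,36),185,60)
p=optics.camera_params('wrist');cv2.imwrite('pics/w1.png',optics.snapshot('wrist')[:,:,::-1])
print(proj('wrist',[*PL,195],p),proj('wrist',[*at(PL,60,110,0),195],p))
E
```

```text
t 0.15 pos [155.2 553.  209.7] yaw 74.3 F [ 0.4 -0.1 -0.3] w 85.4 | tool shift mm [-467.  -185.    24.9] roll 0.25 tilt z [-0.001 -0.002 -1.   ]
[ 29.43595912 746.15551479] [145.82008722 761.60738222]$[0]: bad value
$[0]: bad value
```

View pics/w1.png

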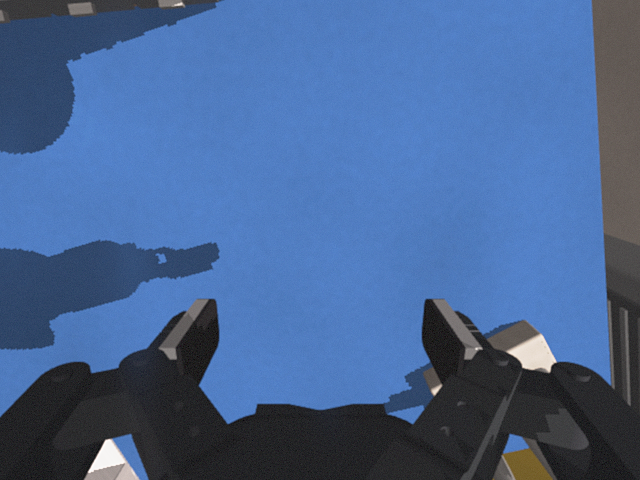

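The rows were refused because each row needs all four keys, so the arm hasn't moved. The picture shows the open fingers over empty bench. I'll retype the rows in full.

```bash
python3 -m crank '[{"tx":-0.02,"ty":-0.008,"tz":-0.01,"roll":0},{"tx":-0.038,"ty":-0.015,"tz":-0.01,"roll":0},{"tx":-0.038,"ty":-0.015,"tz":-0.01,"roll":0},{"tx":-0.038,"ty":-0.015,"tz":0,"roll":0},{"tx":-0.038,"ty":-0.015,"tz":0,"roll":0},{"tx":-0.038,"ty":-0.015,"tz":0,"roll":0},{"tx":-0.038,"ty":-0.015,"tz":0,"roll":0},{"tx":-0.038,"ty":-0.015,"tz":0,"roll":0},{"tx":-0.038,"ty":-0.015,"tz":0,"roll":0},{"tx":-0.038,"ty":-0.015,"tz":0,"roll":0}]' 1 20 && 
python3 -m crank '[{"tx":-0.038,"ty":-0.015,"tz":0,"roll":0},{"tx":-0.038,"ty":-0.015,"tz":0,"roll":0},{"tx":-0.029,"ty":-0.012,"tz":0,"roll":0},{"tx":0,"ty":0,"tz":0,"roll":0.125},{"tx":0,"ty":0,"tz":0,"roll":0.125},{"tx":0,"ty":0,"tz":0,"roll":0}]' 
python3 - <<'E'
from h import *
import cv2
go(*at(PL,60,85,36),185,60)
p=optics.camera_params('wrist');cv2.imwrite('pics/w2.png',optics.snapshot('wrist')[:,:,::-1])
print(proj('wrist',[*PL,195],p),proj('wrist',[*at(PL,60,110,0),195],p))
E
```

```text
time_s: 1.2
ee_pos: [466.4, 316.8, 240.4]
orientation: [-0.429, -3.112, 0.0]
wrist_force: [0.7, 0.6, 0.2]
gripper_width: 0.1
gripper_force: 0.0
time_s: 1.8
ee_pos: [555.1, 248.7, 240.1]
orientation: [-0.814, -3.033, 0.001]
wrist_force: [-0.1, -0.2, 0.4]
gripper_width: -0.2
gripper_force: 0.0
t 1.8 pos [555.1 248.7 240.1] yaw 60.0 F [-0.1 -0.2  0.4] w -0.2 | tool shift mm [ 0.2 -0.2 55.1] roll -0.001 tilt z [-0.001 -0.    -1.   ]
[193.03606021 307.28790536] [358.13258234 307.16489471]
```

View pics/w2.png

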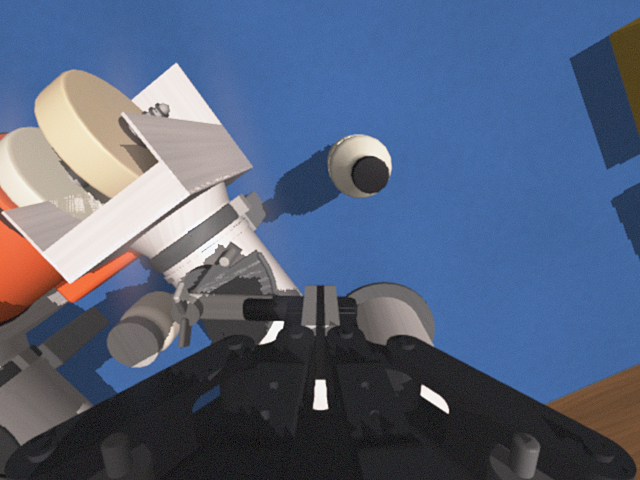

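Prediction and picture agree: the pivot is at (187,307) against a predicted (193,307), the sleeve tip is at (357,307), and the fingers are beside the lever. The big felt wheel at (90,130) is confirmed on the left duct. Next I descend and approach.

```bash
python3 -m crank '[{"tx":0,"ty":0,"tz":0.02,"roll":0},{"tx":0,"ty":0,"tz":0.02,"roll":0},{"tx":0,"ty":0,"tz":0.015,"roll":0},{"tx":-0.004,"ty":0,"tz":0,"roll":0},{"tx":-0.004,"ty":0,"tz":0,"roll":0},{"tx":-0.004,"ty":0,"tz":0,"roll":0},{"tx":-0.0035,"ty":0,"tz":0,"roll":0},{"tx":0,"ty":0,"tz":0,"roll":0}]' && 
python3 -m crank '[{"tx":-0.005,"ty":0.001,"tz":0,"roll":0.06},{"tx":-0.005,"ty":0.001,"tz":0,"roll":0.06},{"tx":-0.005,"ty":0.001,"tz":0,"roll":0.06},{"tx":-0.005,"ty":0.001,"tz":0,"roll":0.06}]' 
python3 - <<'E'
from h import *
go(*at(PL,46.2,85,19.5),185,46.2)
E
```

```text
time_s: 2.65
ee_pos: [569.7, 241.2, 186.6]
orientation: [0.814, 3.033, 0.001]
wrist_force: [-0.6, 0.0, 0.4]
gripper_width: -0.0
gripper_force: 0.0
time_s: 3.05
ee_pos: [587.5, 233.2, 186.1]
orientation: [1.174, 2.913, 0.001]
wrist_force: [0.0, -0.4, -0.8]
gripper_width: -0.3
gripper_force: 0.0
t 3.05 pos [587.5 233.2 186.1] yaw 46.1 F [ 0.  -0.4 -0.8] w -0.3 | tool shift mm [-1.5 -0.5  1.1] roll -0.002 tilt z [ 0.001  0.    -1.   ]
```

```bash
python3 -m crank '[{"tx":-0.004,"ty":0,"tz":0,"roll":0},{"tx":-0.003,"ty":0,"tz":0,"roll":0}]'; python3 -m crank '[{"tx":-0.003,"ty":0,"tz":0,"roll":0},{"tx":-0.003,"ty":0,"tz":0,"roll":0}]'
python3 - <<'E'
from h import *
import cv2
go(*at(PL,46.2,85,19.5),185,46.2)
cv2.imwrite('pics/w3.png',optics.snapshot('wrist')[:,:,::-1])
E
```

```text
time_s: 3.25
ee_pos: [592.5, 228.2, 185.9]
orientation: [1.169, 2.916, 0.0]
wrist_force: [-0.7, 1.0, 0.2]
gripper_width: 0.3
gripper_force: 0.0
time_s: 3.45
ee_pos: [596.6, 224.1, 185.6]
orientation: [-1.17, -2.916, 0.0]
wrist_force: [0.2, -1.2, 0.5]
gripper_width: 0.1
gripper_force: 0.0
t 3.45 pos [596.6 224.1 185.6] yaw 46.3 F [ 0.2 -1.2  0.5] w 0.1 | tool shift mm [11.4 -0.1  0.6] roll 0.001 tilt z [-0.  0. -1.]
```

View pics/w3.png

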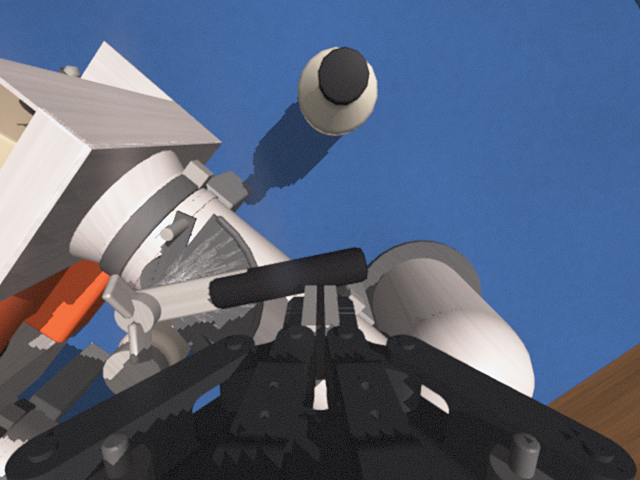

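```bash
python3 - <<'E'
from h import *
import cv2
s=manip.read_state(); print(s['ee_pos'])
for z in(185.6,195,204): print(z,proj('wrist',[*s['ee_pos'][:2],z]))
for (u,v) in((215,292),(360,265),(136,307)): print(bp('wrist',u,v,195))
for (u,v) in((322,285),(322,325)): print(bp('wrist',u,v,186))
cv2.imwrite('pics/s3.png',np.vstack([cv2.resize(optics.snapshot(n)[b:b+130,220:440,::-1],(508,300),interpolation=cv2.INTER_CUBIC) for n,b in(('scene',180),('side',150))]))
E
```

```text
[596.95379677 223.70019529 185.6451078 ]
185.6 [321.31654519 285.07738846]
195 [321.39379362 292.99306445]
204 [321.47591126 301.40769059]
[560.81409689 186.74933638]
[599.13338344 246.94944682]
[539.24840689 152.58987926]
[597.03480916 224.10365536]
[613.66904103 208.22135433]
```

View pics/s3.png

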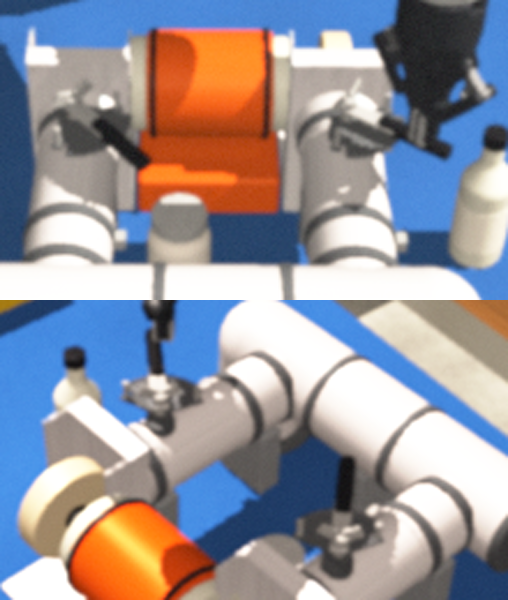

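```bash
python3 - <<'E'
from h import *
import cv2
f=lambda i,w,h:cv2.resize(i,(w,h),interpolation=cv2.INTER_CUBIC)
a=f(cv2.imread('pics/w2.png')[230:390,200:440],400,267);b=f(cv2.imread('pics/w3.png')[230:390,200:440],400,267)
s=optics.snapshot('scene')[180:270,350:440,::-1]; d=optics.snapshot('side')[140:230,240:330,::-1]
cv2.imwrite('pics/z4.png',np.vstack([np.hstack([a,b]),np.hstack([f(s,400,333),f(d,400,333)])]))
go(0,0,0,0)
E
```

```text
t 3.7 pos [596.4 224.3 185.6] yaw 46.2 F [ 0.2 -0.2 -0.5] w 0.1 | tool shift mm [ 275.7 -574.4  185.6] roll 0.807 tilt z [-0.  0. -1.]
```

View pics/z4.png

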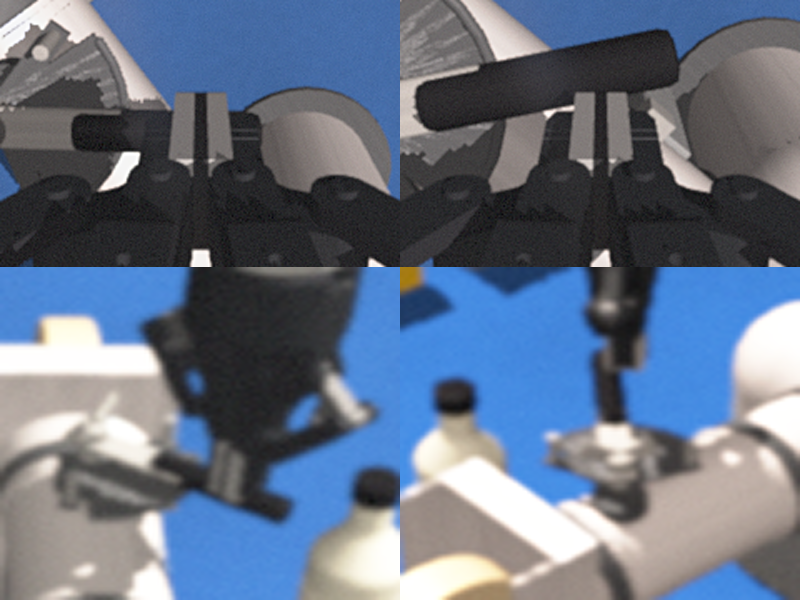

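```bash
python3 - <<'E'
from h import *
from scipy.optimize import least_squares
s=manip.read_state(); M=R.from_rotvec(s['orientation']).as_matrix(); T=s['ee_pos']
for n in('scene','side'):
  for dz in(0,10,20): print(n,dz,proj(n,T+[0,0,dz]))
for dx in(-11,0,11):
  for dz in(0,10,20,30): print('wrist x',dx,'up',dz,proj('wrist',T+M[:,0]*dx+np.array([0,0,dz])).round(0))
r=least_squares(lambda P:np.r_[proj('scene',P)-[401.3,242.2],proj('side',P)-[292.2,167.3]],T); print(r.x,r.fun)
E
```

```text
scene 0 [401.00095592 247.9860508 ]
scene 10 [401.52080599 244.4921806 ]
scene 20 [402.04602633 240.96221725]
side 0 [291.45984627 172.93986877]
side 10 [291.38848786 169.85336675]
side 20 [291.31644418 166.73722412]
wrist x -11 up 0 [321. 305.]
wrist x -11 up 10 [321. 314.]
wrist x -11 up 20 [321. 324.]
wrist x -11 up 30 [322. 336.]
wrist x 0 up 0 [321. 285.]
wrist x 0 up 10 [321. 294.]
wrist x 0 up 20 [321. 303.]
wrist x 0 up 30 [322. 314.]
wrist x 11 up 0 [321. 265.]
wrist x 11 up 10 [321. 272.]
wrist x 11 up 20 [322. 281.]
wrist x 11 up 30 [322. 290.]
[598.18416258 222.97011208 203.63660303] [ 0.03754605 -0.02634759  0.04055409  0.03527782]
```

The triangulated fingertip is at about z 204, roughly 18 mm above the reported TCP, and the wrist view agrees. So the tip slid over the sleeve without touching it. I'll back off and go 20 mm lower.

```bash
python3 -m crank '[{"tx":0,"ty":0,"tz":-0.02,"roll":0},{"tx":0.017,"ty":0,"tz":0,"roll":-0.12},{"tx":0.017,"ty":0,"tz":0,"roll":-0.12},{"tx":0.014,"ty":0,"tz":0,"roll":0},{"tx":0,"ty":0,"tz":0,"roll":0}]'
python3 - <<'E'
from h import *
go(*at(PL,60,85,38),165,60)
E
```

```text
time_s: 4.2
ee_pos: [556.8, 254.2, 205.5]
orientation: [-0.814, -3.033, 0.0]
wrist_force: [0.3, -0.6, -0.1]
gripper_width: -0.4
gripper_force: 0.0
t 4.2 pos [556.8 254.2 205.5] yaw 60.0 F [ 0.3 -0.6 -0.1] w -0.4 | tool shift mm [ 0.9 -5.9 40.5] roll -0.001 tilt z [-0.001  0.    -1.   ]
```

```bash
python3 -m crank '[{"tx":0,"ty":-0.005,"tz":0.015,"roll":0},{"tx":0,"ty":0,"tz":0.015,"roll":0},{"tx":0,"ty":0,"tz":0.01,"roll":0},{"tx":-0.005,"ty":0,"tz":0,"roll":0},{"tx":-0.005,"ty":0,"tz":0,"roll":0},{"tx":-0.004,"ty":0,"tz":0,"roll":0},{"tx":0,"ty":0,"tz":0,"roll":0}]' | grep -E 'pos|wrist'
for i in 1 2; do python3 -m crank '[{"tx":-0.004,"ty":0,"tz":0,"roll":0},{"tx":-0.004,"ty":0,"tz":0,"roll":0}]'| grep -E 'pos|wrist'; done
```

```text
ee_pos: [569.5, 241.5, 166.4]
wrist_force: [-0.5, 0.6, 0.6]
ee_pos: [574.4, 238.8, 166.1]
wrist_force: [-4.1, 2.2, 2.0]
ee_pos: [581.5, 234.5, 166.0]
wrist_force: [-3.2, 2.5, 3.2]
```

```bash
python3 -m crank '[{"tx":-0.005,"ty":0.001,"tz":0,"roll":0.11},{"tx":-0.005,"ty":0.001,"tz":0,"roll":0.11},{"tx":-0.005,"ty":0.001,"tz":0,"roll":0.11},{"tx":-0.005,"ty":0.001,"tz":0,"roll":0.06},{"tx":-0.005,"ty":0.001,"tz":0,"roll":0.06},{"tx":-0.005,"ty":0.001,"tz":0,"roll":0.06},{"tx":-0.005,"ty":0.001,"tz":0,"roll":0.06},{"tx":-0.005,"ty":0.001,"tz":0,"roll":0.06}]' | grep -E 'pos|wrist'
python3 - <<'E'
from h import *
go(*at(PL,4.5,85,19.5),165,4.5)
s=manip.read_state(); d=s['ee_pos'][:2]-PL; print('lever est',np.degrees(np.arctan2(d[1],d[0])-np.arcsin(19.5/np.hypot(*d))),np.hypot(*d))
E
```

```text
ee_pos: [613.6, 210.3, 165.9]
wrist_force: [-4.1, 4.1, 2.8]
t 6.1 pos [613.6 210.3 165.9] yaw 23.8 F [-4.1  4.1  2.8] w -0.1 | tool shift mm [-30.2   1.1   0.9] roll 0.337 tilt z [-0.001  0.001 -1.   ]
lever est 24.468687037259738 88.03369798784126
```

```bash
python3 -m crank '[{"tx":-0.005,"ty":0.001,"tz":0,"roll":0.06},{"tx":-0.005,"ty":0.001,"tz":0,"roll":0.06},{"tx":-0.005,"ty":0.001,"tz":0,"roll":0.06},{"tx":-0.005,"ty":0.001,"tz":0,"roll":0.06},{"tx":0,"ty":0,"tz":0,"roll":0}]' | grep -E 'pos|wrist'
python3 - <<'E'
from h import *
import cv2
go(*at(PL,4.5,85,19.5),165,4.5)
p=optics.camera_params('wrist');cv2.imwrite('pics/w5.png',optics.snapshot('wrist')[:,:,::-1])
for th in (4.5,10):print(th,proj('wrist',[*PL,195],p).round(),proj('wrist',[*at(PL,th,110,0),195],p).round())
E
```

```text
ee_pos: [624.5, 191.9, 165.8]
wrist_force: [-2.3, 2.1, 2.1]
t 6.6 pos [624.5 191.9 165.8] yaw 10.1 F [-2.3  2.1  2.1] w -0.1 | tool shift mm [-9.   0.7  0.8] roll 0.098 tilt z [ 0.  0. -1.]
4.5 [130. 352.] [373. 373.]
10 [130. 352.] [376. 353.]
```

View pics/w5.png

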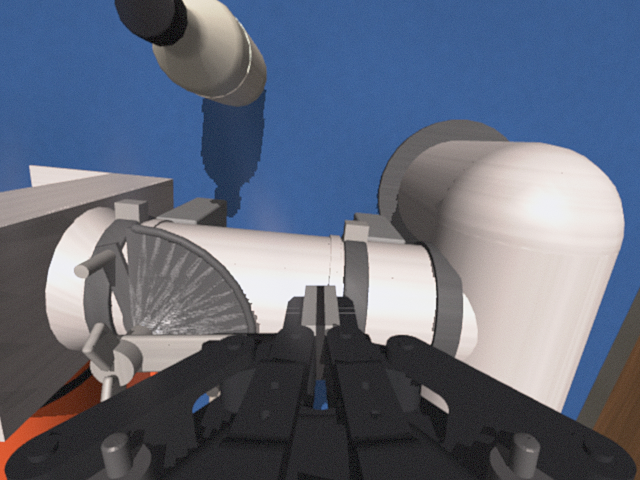

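The fingers lie behind the lever. The pivot is at (118,357) and the lever runs to (225,350), with about 6–8° still to go. I'll creep in small steps and watch the force.

```bash
for i in 1 2 3; do python3 -m crank '[{"tx":-0.0015,"ty":0.0003,"tz":0,"roll":0.017},{"tx":-0.0015,"ty":0.0003,"tz":0,"roll":0.017}]' | grep -E 'pos|wrist';done
for i in 1 2 3; do python3 -m crank '[{"tx":-0.001,"ty":0,"tz":0,"roll":0}]' | grep -E 'pos|wrist';done
```

```text
ee_pos: [625.5, 189.6, 165.7]
wrist_force: [-0.7, 3.5, 1.1]
ee_pos: [626.6, 186.4, 165.7]
wrist_force: [-0.0, 3.8, 1.4]
ee_pos: [627.6, 183.3, 165.8]
wrist_force: [-0.1, 3.1, 0.7]
ee_pos: [627.6, 183.1, 165.8]
wrist_force: [1.3, 7.2, 2.1]
ee_pos: [627.6, 183.1, 165.8]
wrist_force: [1.0, 9.7, 1.1]
ee_pos: [627.6, 183.0, 165.9]
wrist_force: [1.4, 12.5, 0.2]
```

Force rises at y≈183, exactly where the model puts the open stop. I'll release, lift and go to the right lever.

```bash
python3 -m crank '[{"tx":0.01,"ty":0,"tz":0,"roll":0},{"tx":0.02,"ty":0,"tz":0,"roll":0},{"tx":0,"ty":0,"tz":-0.025,"roll":0},{"tx":0,"ty":0,"tz":-0.03,"roll":-0.12},{"tx":0,"ty":0,"tz":0,"roll":-0.12},{"tx":0,"ty":0,"tz":0,"roll":-0.12},{"tx":0,"ty":0,"tz":0,"roll":-0.12},{"tx":0,"ty":0,"tz":0,"roll":-0.12},{"tx":0,"ty":0,"tz":0,"roll":-0.12},{"tx":0,"ty":0,"tz":0,"roll":0}]'
python3 - <<'E'
from h import *
go(*at(PR,46.7,85,-40),215,46.7)
E
```

```text
time_s: 8.55
ee_pos: [624.9, 209.0, 220.0]
orientation: [1.19, 2.907, -0.004]
wrist_force: [-0.2, 0.1, 0.1]
gripper_width: -0.5
gripper_force: 0.0
t 8.55 pos [624.9 209.  220. ] yaw 45.5 F [-0.2  0.1  0.1] w -0.5 | tool shift mm [-213.5 -179.4    5.7] roll -0.021 tilt z [-0.001 -0.002 -1.   ]
```

```bash
python3 -m crank '[{"tx":-0.0305,"ty":-0.0255,"tz":0,"roll":0},{"tx":-0.0305,"ty":-0.0255,"tz":0,"roll":0},{"tx":-0.0305,"ty":-0.0255,"tz":0,"roll":0},{"tx":-0.0305,"ty":-0.0255,"tz":0,"roll":0},{"tx":-0.0305,"ty":-0.0255,"tz":0,"roll":0},{"tx":-0.0305,"ty":-0.0255,"tz":0,"roll":0},{"tx":-0.0305,"ty":-0.026,"tz":0,"roll":-0.02},{"tx":0,"ty":0,"tz":0,"roll":0},{"tx":0,"ty":0,"tz":0,"roll":0}]'
python3 - <<'E'
from h import *
import cv2
go(*at(PR,46.7,85,-40),165,46.7)
p=optics.camera_params('wrist');cv2.imwrite('pics/w6.png',optics.snapshot('wrist')[:,:,::-1])
print(proj('wrist',[*PR,195],p).round(),proj('wrist',[*at(PR,46.7,110,0),195],p).round())
E
```

```text
time_s: 9.45
ee_pos: [651.7, -68.6, 220.1]
orientation: [-1.166, -2.916, 0.001]
wrist_force: [-0.2, -0.1, 0.4]
gripper_width: 0.2
gripper_force: 0.0
t 9.45 pos [651.7 -68.6 220.1] yaw 46.4 F [-0.2 -0.1  0.4] w 0.2 | tool shift mm [ 0.2 -0.1 55.1] roll -0.005 tilt z [-0.001 -0.    -1.   ]
[166. 200.] [366. 199.]
```

View pics/w6.png

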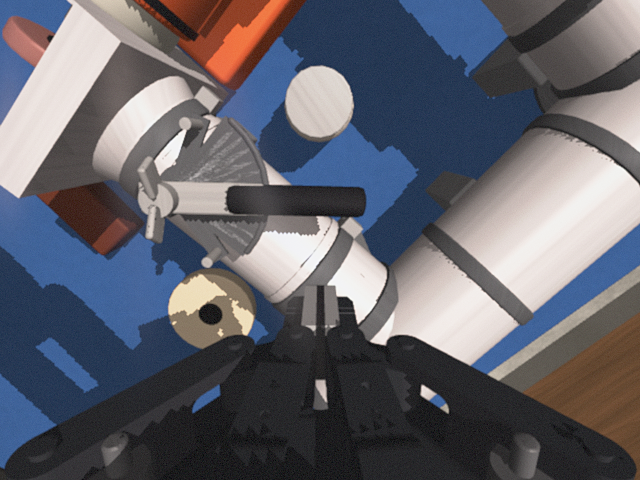

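The lever's pivot (157,200) and tip (363,202) match the prediction within 9 px, and the fingers are on the correct (opening) side. I'll descend and push it shut.

```bash
python3 -m crank '[{"tx":0,"ty":0,"tz":0.02,"roll":0},{"tx":0,"ty":0,"tz":0.02,"roll":0},{"tx":0,"ty":0,"tz":0.015,"roll":0},{"tx":0.005,"ty":0,"tz":0,"roll":0},{"tx":0.005,"ty":0,"tz":0,"roll":0},{"tx":0.005,"ty":0,"tz":0,"roll":0},{"tx":0.004,"ty":0,"tz":0,"roll":0}]'| grep -E 'pos|wrist'
python3 -m crank '[{"tx":0.005,"ty":0.001,"tz":0,"roll":-0.06},{"tx":0.005,"ty":0.001,"tz":0,"roll":-0.06},{"tx":0.005,"ty":0.001,"tz":0,"roll":-0.06}]'| grep -E 'pos|wrist'
python3 - <<'E'
from h import *
go(*at(PR,94.5,85,-19.5),165,94.5)
s=manip.read_state(); d=s['ee_pos'][:2]-PR; print('lever est',np.degrees(np.arctan2(d[1],d[0])+np.arcsin(19.5/np.hypot(*d))),np.hypot(*d))
E
```

```text
ee_pos: [638.9, -53.6, 167.1]
wrist_force: [3.2, -2.5, 0.4]
ee_pos: [631.1, -42.7, 167.3]
wrist_force: [6.1, -1.8, -2.4]
t 10.5 pos [631.1 -42.7 167.3] yaw 57.1 F [ 6.1 -1.8 -2.4] w -0.2 | tool shift mm [59.8 -7.7  1.9] roll -0.652 tilt z [ 0.007 -0.002 -1.   ]
lever est 54.405397913791724 90.21304326699232
```

```bash
python3 -m crank '[{"tx":0.005,"ty":0.001,"tz":0,"roll":-0.05},{"tx":0.005,"ty":0.001,"tz":0,"roll":-0.05},{"tx":0.005,"ty":0.001,"tz":0,"roll":-0.06},{"tx":0.005,"ty":0.0005,"tz":0,"roll":-0.06},{"tx":0.005,"ty":0.0005,"tz":0,"roll":-0.06},{"tx":0.005,"ty":0.0005,"tz":0,"roll":-0.06},{"tx":0.005,"ty":0.0005,"tz":0,"roll":-0.06},{"tx":0.005,"ty":0.0005,"tz":0,"roll":-0.06},{"tx":0.005,"ty":0.0005,"tz":0,"roll":-0.06}]'| grep -E 'pos|wrist'
python3 - <<'E'
from h import *
go(*at(PR,94.5,85,-19.5),165,94.5)
s=manip.read_state(); d=s['ee_pos'][:2]-PR; print('lever est',np.degrees(np.arctan2(d[1],d[0])+np.arcsin(19.5/np.hypot(*d))),np.hypot(*d))
E
```

```text
ee_pos: [592.6, -20.2, 168.2]
wrist_force: [4.8, 3.7, -0.2]
t 11.4 pos [592.6 -20.2 168.2] yaw 86.9 F [ 4.8  3.7 -0.2] w -0.1 | tool shift mm [16.   2.6  3. ] roll -0.132 tilt z [ 0.01   0.001 -1.   ]
lever est 83.83777331485429 87.6199200386216
```

```bash
python3 -m crank '[{"tx":0.004,"ty":0.0005,"tz":0,"roll":-0.03},{"tx":0.003,"ty":0.0005,"tz":0,"roll":-0.03},{"tx":0.002,"ty":0.0005,"tz":0,"roll":-0.03}]'| grep -E 'pos|wrist'
for i in 1 2 3 4; do python3 -m crank '[{"tx":0.0015,"ty":0,"tz":0,"roll":-0.01}]' | grep -E 'pos|wrist';done
```

```text
ee_pos: [583.1, -18.3, 168.2]
wrist_force: [3.8, 3.4, 0.3]
ee_pos: [581.5, -18.5, 168.1]
wrist_force: [3.8, 2.9, 1.5]
ee_pos: [579.5, -19.0, 167.8]
wrist_force: [3.3, 2.8, 3.0]
ee_pos: [577.4, -19.5, 167.3]
wrist_force: [4.2, 2.0, 2.8]
ee_pos: [575.8, -19.7, 166.8]
wrist_force: [8.0, 4.0, 4.6]
```

```bash
python3 -m crank '[{"tx":0.001,"ty":0,"tz":0,"roll":0}]' | grep -E 'pos|wrist'; python3 -m crank '[{"tx":0,"ty":0,"tz":0,"roll":0}]' | grep -E 'pos|wrist'
```

```text
ee_pos: [575.9, -19.8, 167.0]
wrist_force: [9.0, 4.2, 1.6]
ee_pos: [575.9, -19.8, 167.0]
wrist_force: [8.4, 3.3, 2.9]
```

The lever no longer moves and the force has risen to about 9 N, so it's at the shut stop. I'll back away, lift, and check both angles numerically.

```bash
python3 -m crank '[{"tx":-0.01,"ty":0,"tz":0,"roll":0},{"tx":-0.02,"ty":0,"tz":0,"roll":0},{"tx":0,"ty":0,"tz":-0.03,"roll":0},{"tx":0,"ty":0,"tz":-0.04,"roll":0},{"tx":-0.03,"ty":0,"tz":-0.05,"roll":0},{"tx":-0.04,"ty":0,"tz":-0.05,"roll":0},{"tx":-0.04,"ty":0,"tz":-0.03,"roll":0},{"tx":0,"ty":0,"tz":0,"roll":0},{"tx":0,"ty":0,"tz":0,"roll":0}]'| grep -E 'pos|wrist'
python3 - <<'E'
from h import *
import cv2
for n in('scene','side'):
  im=optics.snapshot(n); p=optics.camera_params(n)
  cv2.imwrite(f'pics/{n}9.png',im[:,:,::-1])
  g=im.max(2).astype(float)
  # mean darkness along sleeve line for each candidate angle
  for s,P in(('L',PL),('R',PR)):
    best=[]
    for th in np.arange(-10,110,1.):
      px=np.array([proj(n,[*at(P,th,r,0),195],p) for r in np.linspace(45,105,15)],np.float32)
      v=cv2.remap(cv2.GaussianBlur(g,(3,3),0).astype(np.float32),px[:,:1],px[:,1:],cv2.INTER_LINEAR)
      best.append((v.mean(),th))
    print(n,s,[(round(float(a)),b) for a,b in sorted(best)[:6]])
E
```

```text
ee_pos: [699.4, -11.1, 345.3]
wrist_force: [0.8, -0.3, -0.6]
scene L [(45, np.float64(4.0)), (46, np.float64(5.0)), (49, np.float64(3.0)), (51, np.float64(6.0)), (60, np.float64(7.0)), (64, np.float64(2.0))]
scene R [(57, np.float64(97.0)), (57, np.float64(96.0)), (58, np.float64(98.0)), (58, np.float64(95.0)), (59, np.float64(94.0)), (61, np.float64(99.0))]
side L [(39, np.float64(7.0)), (40, np.float64(6.0)), (41, np.float64(8.0)), (46, np.float64(5.0)), (47, np.float64(9.0)), (56, np.float64(10.0))]
side R [(53, np.float64(98.0)), (53, np.float64(97.0)), (56, np.float64(99.0)), (56, np.float64(96.0)), (59, np.float64(95.0)), (60, np.float64(91.0))]
```

```bash
python3 -c "
from workcell import manip
print(manip.finish_job())"
```

```text
the job is handed in; nothing more can be done
None
```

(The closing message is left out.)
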